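# Tare the cupping glass and lock the scale's keypad

## Robot

A 7-joint arm with a two-finger parallel gripper is mounted at the origin on the work surface. World frame = base frame: x ahead of the robot, y to its left, z up, the work surface at z = 0. Lengths are in m, angles in rad, forces in N, time in s.
With the tool pointing down it reaches from about 0.4 to 0.925 m from the base axis. Payload 5.6 kg.
Tool frame: the origin (TCP) lies between the finger pads; the fingertips stand 25 mm ahead of it and the grasp point (between the pads) lies 6 mm ahead of it; z points along the fingers, x is the direction in which the jaws open and shut, and the axes are right-handed (so a half turn about z gives the same grasp; the last joint's range is limited). The gripper opens to 85 mm and grips with 20 to 120 N. Pads are 22 mm wide; open, the fingers measure 114 mm over their backs; the gripper's body (76 mm by 85 mm) begins 54 mm behind the grasp point. The pads swing forward as they close: fully open they stand 13 mm farther back than shut.
Start: joints at [-1.314, 0.468, -0.012, 1.603, 0.006, 1.071, -0.056], TCP at [0.192, 0.621, 0.256] pointing down, gripper open.
Joint ranges: [-2.53, 2.53], [-0.31, 2.02], [-1.57, 1.55], [0.28, 2.44], [-1.29, 4.43], [0.15, 1.84], [-2.92, 2.92]. Speed limits (rad/s): [2.57, 2.57, 3.14, 3.14, 3.14, 3.14, 3.14].

## Interface

Orientations are given as a unit quaternion [x, y, z, w].
In Python, from plant import monitor, optics, env gives the robot as it stands.
- The arm moves only by the tool servo_tool, never from a script. Its arguments are lists of equal length, an entry for each row: "twist": the turn, a rotation vector about the tool's x, y, z scaled (see below), a list of three; "dp": the shift along the tool's x, y, z scaled (see below), a list of three; "claw": the gripper command: -1 is fully open, 1 is shut, values between are in proportion. In form: {"twist": [[wx, wy, wz], ...], "dp": [[x, y, z], ...], "claw": [claw, ...]}. A call has 1 to 20 rows; each row shifts and turns the pose as measured when the row begins, along the tool's axes as they then stand; what a row does not reach is not made up. The controller multiplies each number of a shift by 0.04 m and each number of a turn by 0.08 rad. A row lasts 1/12 s, in which the tool goes at most 41.7 mm and 7.16 degrees, less where a joint would pass 70% of its speed; a pose out of reach is approached as far as the arm can. A call with a number of a shift or a turn outside -1 to 1 is refused whole. A call with a gripper value outside its range is refused whole. The fingers move at their own pace and stop on an object; the grip force is fixed at half the most. Time passes only in rows, so rows that do not move let the fingers close. It gives the time, the measured TCP pose, the force and the opening at its end, in the units of the state.
- monitor.sense(): the state, without advancing time (a new reading comes with each control period).
- optics.capture(name): name is "scene" or "top"; returns a dict with "img" (384x512x3 uint8, red, green, blue), "depth" (384x512 float32, m along the optical axis (not along the pixel's ray), 0 where there is no reading), "fx", "fy", "cx", "cy" (pixels), "dist" ([k1, k2, p1, p2, k3] as OpenCV has them; the pictures are not rectified), "R" (3x3) and "t" (3): a world point X has camera coordinates R X + t. Camera axes: x right, y down, z forward; pixel columns grow to the right and rows downward; lengths in m; the calibration is good to about 2 mm. A picture is of the moment at which its call begins.
- env.finish_job(): hands the job in, once; it reports no verdict.
The state is a dict: "time": time; "joint_pos": joint angles; "dq": joint speeds; "effort": joint torques, N m; "position": TCP position; "tool_rot": TCP orientation; "force": force on the tool from outside, world axes, zero at the start; "moment": the same for the moment, N m; "width": finger opening in m.
Only numpy, scipy, OpenCV 4.12 (cv2) and the standard library are available. Lean on these libraries where they do the work, as an engineer would, in place of code of your own. Each camera call takes 0.05 s, during which the arm holds its last target.

## Task

An empty cupping glass stands on the bench scale: press the oblong tare key by itself with a fingertip and let it up, then lock the keypad by pressing the tare key and the round unit key down together, one fingertip on each, holding both down for three seconds before letting go. Press no harder than keys need, keep off the small power key between them, and leave the glasses, the jar and the spoon standing or lying where they are.

Things in the scene. Friction and masses are not known exactly. Their poses are not given: they have to be found in the camera images.
- scale: White bench scale, 270 mm deep (x), 210 wide (y), fixed and level. Origin: centre of its underside, on the table. Its front 100 mm (own -x, robot side) is a console whose face slopes down to the front at 12 degrees, from 45 to 24 mm high, with a display above and a row of three black keys below. Behind it a steel pan 162 x 190 mm, top 55 mm above the table, its centre 50 mm behind the origin.
- keypad_mid (a point): Point on the sloped face in the middle of the key row (under the power key), 104 mm in front of the scale's origin, 30 mm above the table. z: square out of the face, i.e. 12 degrees from vertical, leaning to the scale's front; y: along the row to the left seen from the robot; x: up the slope to the display. Tare key centre 30 mm along -y, unit key centre 30 mm along +y.
- tare_key_top (a point): Centre of the top of the tare key: oblong black key, 28 mm along the row by 20 mm, at the right-hand end of the row as seen from the robot's side. It stands 8 mm proud of the console face (4 mm when fully down). Same axes as keypad_mid; it moves with the key.
- unit_key_top (a point): Centre of the top of the unit key: round black key, 22 mm across, at the left-hand end of the row as seen from the robot's side, 60 mm from the tare key centre to centre. It stands 8 mm proud of the console face (4 mm when fully down). Same axes as keypad_mid; it moves with the key.
- tare_key (a joint): Travel of the tare key, m: 0 up, 0.004 fully down (straight into the console face). Sprung: starts to move at about 1.2 N, switch closes 2.5 mm down, bottoms at 4 N, comes up by itself.
- unit_key (a joint): Travel of the unit key, m: 0 up, 0.004 fully down. Same spring as the tare key.
- power_key (a joint): Travel of the power key, m: 0 up, 0.004 fully down. Small round black key, 11 mm across, midway between the other two, 5 mm proud of the face; not to be pressed.
- weighed_glass: Empty, slightly flared cupping glass, 80 mm across the rim, 76 mm tall, standing on the weighing pan (its foot 55 mm above the table). Origin: centre of its foot. To be left there.
- spare_glass: A second glass of the same kind on the table to the left of the scale. Origin: centre of its foot. Bystander.
- sample_jar: Closed amber glass jar, 64 mm across, 85 mm tall, on the table to the right of the scale. Origin: centre of its foot. Bystander.
- spoon: Steel cupping spoon lying on the table to the right, close beside the scale and along its side. Origin: about the middle of its underside; handle along own -x. Bystander.
Not all that is in view belongs to the job. What is shaped like the weighed_glass but pink or purple is not meant.

How it is judged:
On the way, in this order (a step that is already met when the one before it is completed fails the run):
1. the tare key alone is pressed down by a fingertip (value of joint tare_key above 0.0025 m and value of joint unit_key below 0.001 m and contact force between the fingers and scale above 1 N), for 0.1 s.
2. the tare key is let up again (value of joint each of tare_key, unit_key below 0.001 m), for 0.1 s.
3. the tare and unit keys are held down together by the fingertips, without a break (value of joint each of tare_key, unit_key above 0.0025 m and contact force between the fingers and scale above 3 N), for 2.5 s.
At the end, for the whole second after the job is handed in: After the tare press and the hold of both keys (each at least 2.5 mm down for 2.5 s on end), all three keys are up (under 1 mm down), the glass stands on the pan, and the glasses, jar and spoon are at rest within 15 mm of where they began, glasses and jar upright (all of step 2 and value of joint power_key below 0.001 m and z of weighed_glass in the frame of scale above 0.05 m and angle between each of weighed_glass, spare_glass, sample_jar's own z axis and vertical below 0.1 rad and distance of each of weighed_glass, spare_glass, sample_jar, spoon from where it was at the start of the episode below 0.015 m and linear speed of each of weighed_glass, spare_glass, sample_jar, spoon below 0.02 m/s); the robot touches nothing.
It fails at once if the power key is pressed (value of joint power_key above 0.002 m).
It fails at once if the unit key is pressed down on its own instead of together with the tare key (value of joint unit_key above 0.0025 m and value of joint tare_key below 0.0005 m).
It fails at once if the scale is leaned on hard (over 60 N) (contact force between any of the fingers, the arm and scale above 60 N).
It fails at once if a glass, the jar or the spoon is lifted, pushed away or knocked over (distance of any of weighed_glass, spare_glass, sample_jar, spoon from where it was at the start of the episode above 0.02 m).
It also fails if it takes over 51 s, if anything falls off the work surface, if the arm or the gripper's body presses on something with over 40 N, if the wrist force passes 120 N, or if a joint passes its speed limit or range.

## Working session

There is one attempt and no reset: what is moved stays moved. The work goes in short steps, Python scripts to look and compute and a tool call to move; the robot and the scene stay as the last step left them, time stands still between calls to the robot, and variables do not carry over. Pictures are saved under pics/ and viewed, and the job is handed in when it is done.

Besides the shell and the picture viewer there is one more tool, called as a command line: name --argument value ..., lists and objects as JSON in quotes. servo_tool: Moves the arm, as the interface text tells. Its arguments: {"type":"object","properties":{"twist":{"type":"array","items":{"type":"array","items":{"type":"number","minimum":-1,"maximum":1}}},"dp":{"type":"array","items":{"type":"array","items":{"type":"number","minimum":-1,"maximum":1}}},"claw":{"type":"array","items":{"type":"number"}}},"required":["twist","dp","claw"]}

```bash
ls; mkdir -p pics
python3 - <<'E'
from plant import monitor, optics, env
import cv2
print(monitor.sense())
for n in ("scene","top"):
    c=optics.capture(n); cv2.imwrite(f"pics/{n}0.png",c["img"][:,:,::-1])
    import numpy as np
    print(n,c["fx"],c["fy"],c["cx"],c["cy"],c["dist"],np.round(c["R"],3).tolist(),c["t"])
    np.savez(f"{n}0.npz",**{k:np.array(v) for k,v in c.items()})
E
```

```text
pics
{'time': 0.0, 'joint_pos': array([-1.314012  ,  0.46838079, -0.0115965 ,  1.60364895,  0.00595324,
        1.07138386, -0.05627232]), 'dq': array([ 0.00022625,  0.0014865 ,  0.00053699, -0.00086337,  0.00087157,
       -0.00120316, -0.00028026]), 'effort': array([-3.58811785e-04, -5.32376647e+01,  2.14324496e-02, -2.51311702e+01,
        1.14580197e-02,  7.60936586e-03,  3.30908779e-05]), 'position': array([0.19185522, 0.62049399, 0.25532544]), 'tool_rot': array([ 8.04790187e-01,  5.93558723e-01, -6.92336576e-04,  5.64340187e-04]), 'force': array([-0.32843048,  0.14481905,  0.52056621]), 'moment': array([ 0.00357272, -0.01948422,  0.00976737]), 'width': 0.08539608405097893}
scene 439.99901268618015 439.99901268618015 253.59947156953908 195.11085465354617 [0.0172052 0.        0.        0.        0.       ] [[-0.868, 0.496, 0.016], [0.387, 0.697, -0.604], [-0.311, -0.518, -0.797]] [ 0.55559512 -0.24944408  1.32535861]
top 364.83780742230294 364.83780742230294 258.53747276326925 196.0102819776866 [-0.00567987  0.          0.          0.          0.        ] [[0.018, -1.0, 0.017], [-0.985, -0.021, -0.172], [0.172, -0.014, -0.985]] [0.03099291 0.66784202 0.78051988]
```

View pics/scene0.png

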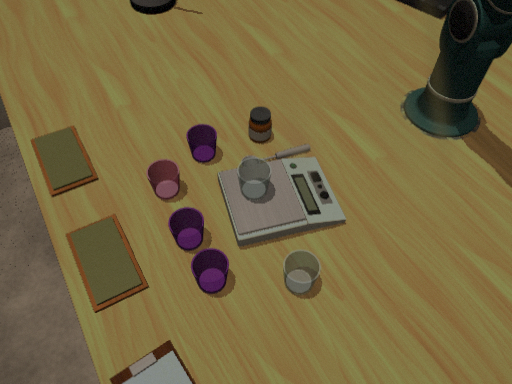

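View pics/top0.png

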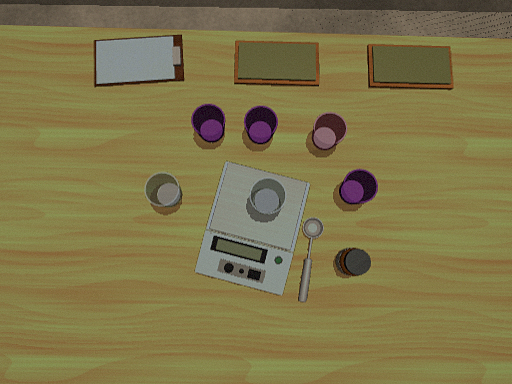

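The scene view shows the scale, with its keys near (313-324,175-195). In the top view the scale spans about (195-310,162-295), with black keys at about (228,267), (241,271) and (255,274). The clear glass on the pan is at (266,198), the spare glass at (163,192), the jar at (353,262), and the spoon runs from (313,228) to (304,300). Next I'll crop in close.

Run:
```python
import cv2
a=cv2.imread("pics/top0.png")[225:305,185:325]
cv2.imwrite("pics/top0c.png",cv2.resize(a,None,fx=5.6,fy=5.6,interpolation=cv2.INTER_CUBIC))
a=cv2.imread("pics/scene0.png")[140:240,230:350]
cv2.imwrite("pics/scene0c.png",cv2.resize(a,None,fx=6,fy=6,interpolation=cv2.INTER_CUBIC))
```

```text
(no output)
```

View pics/top0c.png

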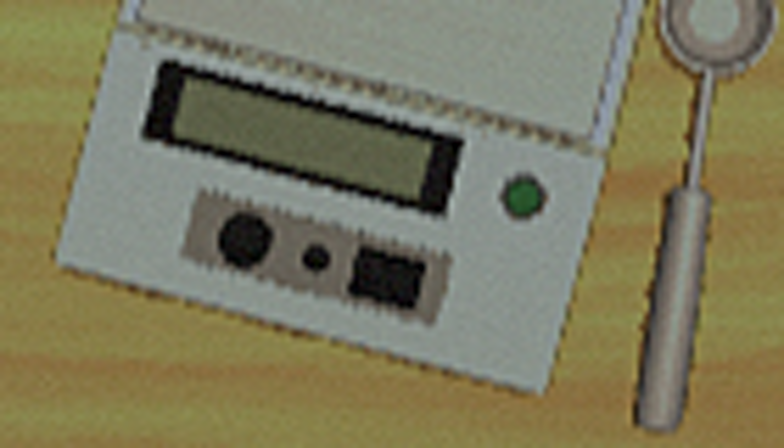

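View pics/scene0c.png

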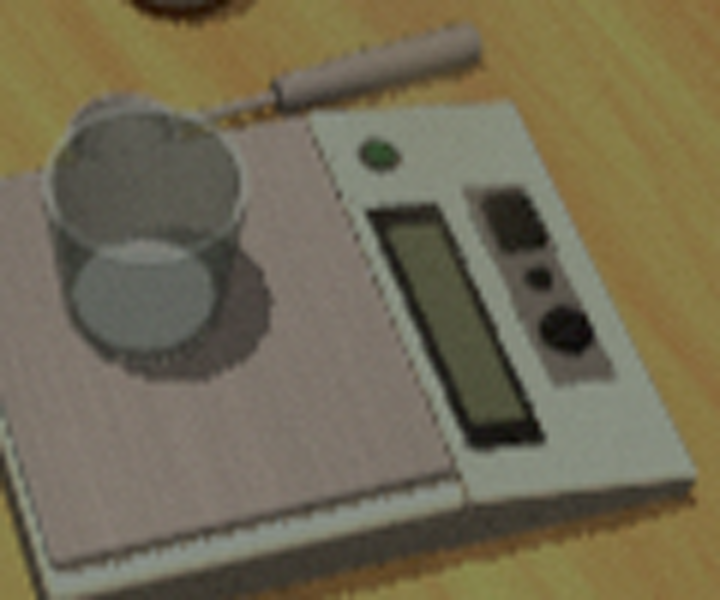

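```bash
cat > h.py <<'E'
import numpy as np, cv2
from scipy.optimize import least_squares
s,c=np.sin(np.radians(12)),np.cos(np.radians(12))
KX=np.array([c,0,s]);KZ=np.array([-s,0,c]);MID=np.array([-.104,0,.030])
def key(y,h): return MID+np.array([0,y,0])+KZ*h
P=np.array([key(-.03,.008),key(0,.005),key(.03,.008)])
def load(n): return dict(np.load(n+"0.npz"))
def proj(C,X): return cv2.projectPoints(X.reshape(-1,1,3),cv2.Rodrigues(C["R"])[0],C["t"],np.array([[C["fx"],0,C["cx"]],[0,C["fy"],C["cy"]],[0,0,1]],float),C["dist"])[0].reshape(-1,2)
def Rz(a): return np.array([[np.cos(a),-np.sin(a),0],[np.sin(a),np.cos(a),0],[0,0,1]])
E
python3 - <<'E'
from h import *
T=load("top");S=load("scene")
f=lambda pts,k,o:(np.array(pts)+.5)/k-.5+np.array(o)
ot=f([(388,277),(316,257),(245,240),(58,264),(548,392)],5.6,(185,225))
os_=f([(517,220),(540,277),(567,330),(692,478),(512,104)],6,(230,140))
Pt=np.vstack([P,[[-.135,.105,.024],[-.135,-.105,.024]]])
Ps=np.vstack([P,[[-.135,.105,.024],[-.135,-.105,.024]]])
def w(p,X): return X@Rz(p[2]).T+[p[0],p[1],0]
def fit(cams):
    r=least_squares(lambda p:np.concatenate([(proj(C,w(p,X))-o).ravel() for C,X,o in cams]),[.5,0,-.2])
    print(r.x,np.degrees(r.x[2]));print(r.fun.reshape(-1,2).round(2).tolist())
    print("mid",w(r.x,MID),"keys",w(r.x,P).round(4).tolist());return r.x
fit([(T,Pt,ot)]);fit([(S,Ps,os_)]);p=fit([(T,Pt,ot),(S,Ps,os_)])
# depth check
for C,n in((T,'top'),(S,'scene')):
    K=np.array([[C["fx"],0,C["cx"]],[0,C["fy"],C["cy"]],[0,0,1]])
    for X in [P[0],P[2],[-.06,0,.0385+.0],[-.12,-.06,.0268],[-.12,.06,.0268],[.09,.07,.055],[.09,-.07,.055]]:
        X=w(p,np.array([X]));u=proj(C,X)[0];i,j=np.round(u[::-1]).astype(int)
        d=np.median(C["depth"][i-1:i+2,j-1:j+2]);xy=cv2.undistortPoints(np.array([[u]]),K,C["dist"])[0,0]
        W=C["R"].T@(np.array([xy[0]*d,xy[1]*d,d])-C["t"]);print(n,u.round(1),W.round(4),X[0].round(4))
E
```

```text
[ 0.60052933  0.05573331 -0.23007905] -13.182558462861092
[[0.2, -0.03], [0.35, -0.07], [0.14, -0.03], [-0.91, -0.01], [0.21, 0.11]]
mid [0.4992699  0.07945097 0.03      ] keys [[0.4908, 0.0506, 0.0378], [0.4983, 0.0797, 0.0349], [0.5045, 0.109, 0.0378]]
[ 0.5986987   0.05307012 -0.25287279] -14.488543621923402
[[-0.37, -0.04], [-0.46, 0.2], [-0.3, -0.16], [0.67, 0.34], [0.47, -0.47]]
mid [0.49800614 0.07908951 0.03      ] keys [[0.4889, 0.0505, 0.0378], [0.497, 0.0793, 0.0349], [0.5039, 0.1086, 0.0378]]
[ 0.5998512   0.05473094 -0.23924935] -13.707977900232411
[[0.19, 0.3], [0.38, 0.13], [0.19, 0.05], [-0.89, -0.25], [0.02, 0.71], [-0.73, 0.18], [-0.67, 0.4], [-0.35, 0.01], [0.96, 0.3], [-0.28, -0.3]]
mid [0.49881353 0.07937618 0.03      ] keys [[0.4901, 0.0506, 0.0378], [0.4978, 0.0796, 0.0349], [0.5043, 0.1089, 0.0378]]
top [254.1 274.4] [0.4901 0.0506 0.0394] [0.4901 0.0506 0.0378]
top [228.5 267.5] [0.5043 0.1088 0.0391] [0.5043 0.1089 0.0378]
top [246.5 251.2] [0.5415 0.0689 0.0422] [0.5416 0.0689 0.0385]
top [265.1 283.7] [0.469  0.0248 0.026 ] [0.4691 0.0249 0.0268]
top [214.6 270.2] [0.4975 0.1414 0.0275] [0.4975 0.1415 0.0268]
top [234.1 180.1] [0.704  0.1014 0.0545] [0.7039 0.1014 0.055 ]
top [292.6 195.4] [ 0.6706 -0.0346  0.0554] [ 0.6707 -0.0346  0.055 ]
scene [315.  176.4] [0.4905 0.0511 0.0386] [0.4901 0.0506 0.0378]
scene [323.7 194.6] [0.505  0.1096 0.0391] [0.5043 0.1089 0.0378]
scene [302.1 189. ] [0.5438 0.0715 0.0427] [0.5416 0.0689 0.0385]
scene [315.5 169.4] [0.4688 0.0247 0.0265] [0.4691 0.0249 0.0268]
scene [333.1 205.5] [0.4982 0.1421 0.0281] [0.4975 0.1415 0.0268]
scene [251.7 221.4] [0.7037 0.1012 0.0546] [0.7039 0.1014 0.055 ]
scene [236.3 176.1] [ 0.6706 -0.0348  0.0547] [ 0.6707 -0.0346  0.055 ]
```

The tare key is the oblong one, at top (254,274). Other candidates are the power key, small and round, at (241,271), the unit key, larger and round, at (228,267), and the green bubble at (278,260), which isn't a key. The crop confirms this choice. Both cameras agree to about 1 mm: tare top is near (0.490, 0.051, 0.038) and unit top near (0.504, 0.109, 0.038).

Next I'll work out the approach.

```bash
cat >> h.py <<'E'
from scipy.spatial.transform import Rotation as Ro
YAW=-.2375; SP=np.array([.5998,.0547,0])
W=lambda X:Rz(YAW)@np.asarray(X,float)+SP
def Rtool(tilt=0.0): # x along row (+y), z into face; tilt>0: tare (-x tool) side lower
    M=Rz(YAW)@np.column_stack([[0,1,0],KX,-KZ]) 
    return Ro.from_matrix(M)*Ro.from_euler('y',tilt)
def goto(pos,R):
    from plant import monitor
    st=monitor.sense();r=Ro.from_quat(st["tool_rot"])
    d=r.inv().apply(pos-st["position"]);w=(r.inv()*R).as_rotvec()
    print("t",round(st["time"],2),"pos",st["position"].round(4),"F",st["force"].round(2),"w",round(float(st["width"]),4))
    print("dp units",(d/.04).round(3),"mm",(d*1000).round(2),"twist units",(w/.08).round(3))
def tip(st=None):
    "TCP in keypad frame, mm, (along slope, row y, height)"
    from plant import monitor
    st=st or monitor.sense()
    M=Rz(YAW)@np.column_stack([KX,[0,1,0],KZ])
    r=Ro.from_quat(st["tool_rot"]);A=M.T@r.as_matrix()
    print("t",round(st["time"],2),"kp frame mm",(M.T@(st["position"]-W(MID))*1000).round(2),"Fkp",(M.T@st["force"]).round(2),"w",round(float(st["width"]),4),"angs(mrad) x->z",(A[2,0]*1000).round(1),"z err",(A[:2,2]*1000).round(1),"yaw",(A[0,0]*1000).round(1))
E
python3 - <<'E'
from h import *
print(np.linalg.det(Rtool().as_matrix()))
goto(W(key(-.03,.008+.025+.06)),Rtool()); 
tip()
E
```

```text
0.9999999999999999
t 0.1 pos [0.1919 0.6205 0.2554] F [-0.38 -0.25 -0.2 ] w 0.0852
dp units [-11.438  10.891   3.38 ] mm [-457.51  435.63  135.22] twist units [-2.617  0.102 -0.775]
t 0.1 kp frame mm [-369.44  453.99  308.96] Fkp [-0.35 -0.33 -0.13] w 0.0852 angs(mrad) x->z -14.6 z err [-207.9   -1.6] yaw 60.6
```

servo_tool --twist '[[0,0,0],[0,0,0],[0,0,0],[0,0,0],[0,0,0],[0,0,0],[0,0,0],[0,0,0],[0,0,0],[0,0,0],[0,0,0],[0,0,0],[0,0,0],[0,0,0],[0,0,0],[0,0,0]]' --dp '[[-0.7,0.67,0],[-0.7,0.67,0],[-0.7,0.67,0],[-0.7,0.67,0],[-0.7,0.67,0],[-0.7,0.67,0],[-0.7,0.67,0],[-0.7,0.67,0],[-0.7,0.67,0],[-0.7,0.67,0],[-0.7,0.67,0],[-0.7,0.67,0],[-0.7,0.67,0],[-0.7,0.67,0],[-0.7,0.67,0],[0,0,0]]' --claw '[1,1,1,1,1,1,1,1,1,1,1,1,1,1,1,1]'

```text
time: 1.43
position: [0.4586, 0.077, 0.2498]
tool_rot: [0.802, 0.597, -0.004, 0.0]
force: [0.6, -1.1, 0.5]
width: -0.0003
```

Run:
```python
from h import *
goto(W(key(-.03,.008+.025+.06)),Rtool()); tip()
```

```text
t 1.43 pos [0.4586 0.077  0.2498] F [ 0.63 -1.06  0.48] w -0.0003
dp units [-0.414  0.514  3.222] mm [-16.55  20.58 128.87] twist units [-2.669  0.152 -0.665]
t 1.43 kp frame mm [  8.1  -11.53 222.99] Fkp [ 0.94 -0.88  0.29] w -0.0003 angs(mrad) x->z -17.7 z err [-212.1   -6.4] yaw 51.4
```

servo_tool --twist '[[-0.67,0.04,-0.17],[-0.67,0.04,-0.17],[-0.67,0.04,-0.17],[-0.66,0.03,-0.16],[0,0,0]]' --dp '[[-0.1,0,0.5],[-0.1,0,0.5],[-0.1,0,0.5],[-0.1,0,0.5],[0,0,0]]' --claw '[1,1,1,1,1]'

```text
time: 1.85
position: [0.4625, 0.0553, 0.1685]
tool_rot: [0.784, 0.611, 0.069, 0.087]
force: [-0.9, -0.1, -0.5]
width: 0.0004
```

Run:
```python
from h import *
goto(W(key(-.03,.008+.025+.02)),Rtool()); tip()
```

```text
t 1.85 pos [0.4625 0.0553 0.1685] F [-0.91 -0.07 -0.49] w 0.0004
dp units [ 0.042 -0.025  2.216] mm [ 1.69 -0.99 88.66] twist units [ 0.153 -0.006 -0.099]
t 1.85 kp frame mm [-1.1000e-01 -3.1740e+01  1.4166e+02] Fkp [-0.95 -0.28 -0.3 ] w 0.0004 angs(mrad) x->z 0.6 z err [12.2  0.5] yaw 8.0
```

servo_tool --twist '[[0.05,0,-0.03],[0.05,0,-0.03],[0.05,0,-0.03],[0,0,0],[0,0,0],[0,0,0]]' --dp '[[0.01,0,0.5],[0.01,0,0.5],[0.01,0,0.5],[0.01,0,0.5],[0,0,0.2],[0,0,0]]' --claw '[1,1,1,1,1,1]'

```text
time: 2.35
position: [0.4844, 0.0562, 0.0828]
tool_rot: [0.782, 0.615, 0.065, 0.079]
force: [0.0, 0.2, 1.4]
width: 0.0002
```

Run:
```python
from h import *
from plant import optics
goto(W(key(-.03,.008+.025+.0)),Rtool()); tip()
for n,(a,b,x,y) in (("scene",(110,230,260,380)),("top",(215,315,190,323))):
    i=optics.capture(n)["img"][a:b,x:y,::-1]; cv2.imwrite(f"pics/{n}1.png",cv2.resize(i,None,fx=5,fy=5,interpolation=cv2.INTER_CUBIC))
```

```text
t 2.35 pos [0.4844 0.0562 0.0828] F [0.04 0.23 1.4 ] w 0.0002
dp units [-0.109 -0.063  0.511] mm [-4.36 -2.53 20.44] twist units [-0.05  -0.057 -0.012]
t 2.35 kp frame mm [  2.62 -25.74  53.45] Fkp [0.27 0.23 1.38] w 0.0002 angs(mrad) x->z 4.5 z err [-4.   4.5] yaw 1.0
```

View pics/scene1.png

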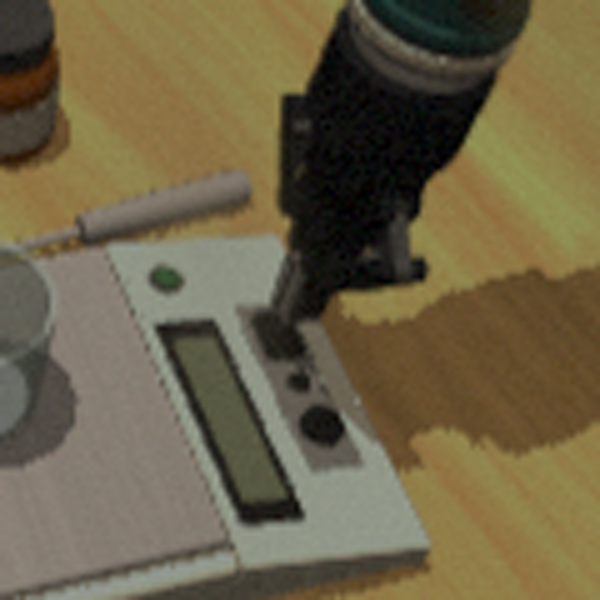

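View pics/top1.png

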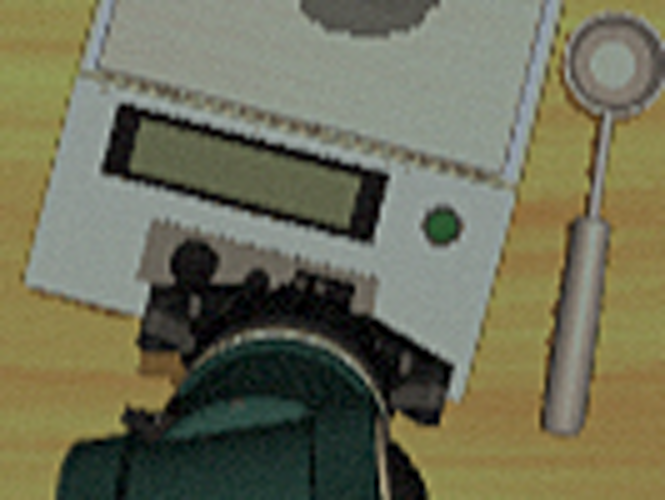

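The closed fingertips sit just above the tare key (scene crop about (285,320), key at (280,335)). The finger tips are narrow, and the keys at (298,380) and (323,425) are clear. I'll centre up and lower slowly.

servo_tool --twist '[[-0.05,-0.05,0],[0,0,0],[0,0,0]]' --dp '[[-0.11,-0.06,0.15],[0,0,0.15],[0,0,0]]' --claw '[1,1,1]'

```text
time: 2.7
position: [0.4853, 0.0525, 0.0742]
tool_rot: [0.782, 0.614, 0.068, 0.083]
force: [-0.3, -0.6, 0.0]
width: -0.0002
```

Run:
```python
from h import *
goto(W(key(-.03,.008+.025+.0)),Rtool()); tip()
```

```text
t 2.7 pos [0.4853 0.0525 0.0742] F [-0.27 -0.63  0.05] w -0.0002
dp units [-0.024 -0.066  0.289] mm [-0.96 -2.63 11.58] twist units [ 0.082 -0.055 -0.018]
t 2.7 kp frame mm [  2.56 -29.09  44.6 ] Fkp [-0.1  -0.68  0.07] w -0.0002 angs(mrad) x->z 4.4 z err [6.6 4.4] yaw 1.4
```

servo_tool --twist '[[0.05,-0.05,0],[0,0,0],[0,0,0],[0,0,0]]' --dp '[[-0.03,-0.09,0.1],[0,-0.03,0.1],[0,0,0.06],[0,0,0]]' --claw '[1,1,1,1]'

```text
time: 3.03
position: [0.4825, 0.0522, 0.0629]
tool_rot: [0.782, 0.614, 0.066, 0.083]
force: [-0.3, -0.3, -0.6]
width: -0.0
```

Run:
```python
from h import *
goto(W(key(-.03,.008+.025+.0)),Rtool()); tip()
```

```text
t 3.03 pos [0.4825 0.0522 0.0629] F [-0.25 -0.33 -0.6 ] w -0.0
dp units [0.001 0.058 0.03 ] mm [0.04 2.32 1.18] twist units [ 0.043 -0.013 -0.018]
t 3.03 kp frame mm [ -2.32 -30.04  34.17] Fkp [-0.29 -0.38 -0.56] w -0.0 angs(mrad) x->z 1.0 z err [3.4 1. ] yaw 1.5
```

servo_tool --twist '[[0,0,0],[0,0,0],[0,0,0]]' --dp '[[0,0.04,0.03],[0,0,0.04],[0,0,0.03]]' --claw '[1,1,1]'

```text
time: 3.28
position: [0.4848, 0.0516, 0.0592]
tool_rot: [0.782, 0.614, 0.066, 0.083]
force: [-1.7, -0.1, 3.8]
width: -0.0
```

Run:
```python
from h import *
tip()
```

```text
t 3.28 kp frame mm [ -0.81 -30.03  30.01] Fkp [-0.82 -0.5   4.07] w -0.0 angs(mrad) x->z 1.0 z err [2.8 0.9] yaw 1.3
```

servo_tool --twist '[[0,0,0],[0,0,0],[0,0,0]]' --dp '[[0,0,0.03],[0,0,0.02],[0,0,0.02]]' --claw '[1,1,1]'

```text
time: 3.53
position: [0.485, 0.0516, 0.0584]
tool_rot: [0.782, 0.614, 0.066, 0.082]
force: [-7.5, -0.0, 18.2]
width: -0.0003
```

Run:
```python
from h import *
tip()
```

```text
t 3.53 kp frame mm [ -0.78 -29.99  29.2 ] Fkp [-3.34 -1.77 19.29] w -0.0003 angs(mrad) x->z 1.8 z err [1.9 1.8] yaw 2.0
```

The key bottomed at TCP height 29.2 with 19 N, so up is about 33.2. I'll let it up now.

servo_tool --twist '[[0,0,0],[0,0,0],[0,0,0],[0,0,0],[0,0,0],[0,0,0],[0,0,0]]' --dp '[[0,0,-0.02],[0,0,-0.25],[0,0,-0.4],[0,0,-0.4],[0,0,0],[0,0,0],[0,0,0]]' --claw '[1,1,1,1,-0.15,-0.15,-0.15]'

```text
time: 4.12
position: [0.4768, 0.0537, 0.102]
tool_rot: [0.782, 0.614, 0.067, 0.083]
force: [0.6, 0.8, 1.3]
width: 0.0356
```

Run:
```python
from h import *
tip()
goto(W(key(0.0,.008+.0255+.02)),Rtool(0.008))
```

```text
t 4.12 kp frame mm [ 4.000e-02 -2.993e+01  7.364e+01] Fkp [0.71 0.89 1.17] w 0.0356 angs(mrad) x->z 3.2 z err [3.7 3.1] yaw 2.9
t 4.12 pos [0.4768 0.0537 0.102 ] F [0.65 0.76 1.29] w 0.0356
dp units [ 0.747 -0.005  0.506] mm [29.87 -0.2  20.23] twist units [ 0.046  0.061 -0.037]
```

servo_tool --twist '[[0.04,0.05,-0.03],[0,0,0],[0,0,0],[0,0,0],[0,0,0],[0,0,0]]' --dp '[[0.25,0,0],[0.25,0,0],[0.25,0,0],[0,0,0],[0,0,0],[0,0,0]]' --claw '[-0.15,-0.15,-0.15,-0.15,-0.15,-0.15]'

```text
time: 4.62
position: [0.4842, 0.0868, 0.0993]
tool_rot: [0.781, 0.616, 0.066, 0.079]
force: [-0.6, -0.2, -0.8]
width: 0.0494
```

Run:
```python
from h import *
from plant import optics
tip()
goto(W(key(0.0,.008+.0255+.02)),Rtool(0.008))
for n,(a,b,x,y) in (("scene",(110,230,260,380)),("top",(215,315,190,323))):
    i=optics.capture(n)["img"][a:b,x:y,::-1]; cv2.imwrite(f"pics/{n}2.png",cv2.resize(i,None,fx=5,fy=5,interpolation=cv2.INTER_CUBIC))
```

```text
t 4.62 kp frame mm [-1.15  4.03 71.04] Fkp [-0.73 -0.33 -0.64] w 0.0494 angs(mrad) x->z 5.6 z err [-3.1  5.6] yaw -1.9
t 4.62 pos [0.4842 0.0868 0.0993] F [-0.64 -0.19 -0.78] w 0.0494
dp units [-0.103  0.03   0.438] mm [-4.13  1.2  17.52] twist units [-0.038  0.03   0.023]
```

View pics/scene2.png

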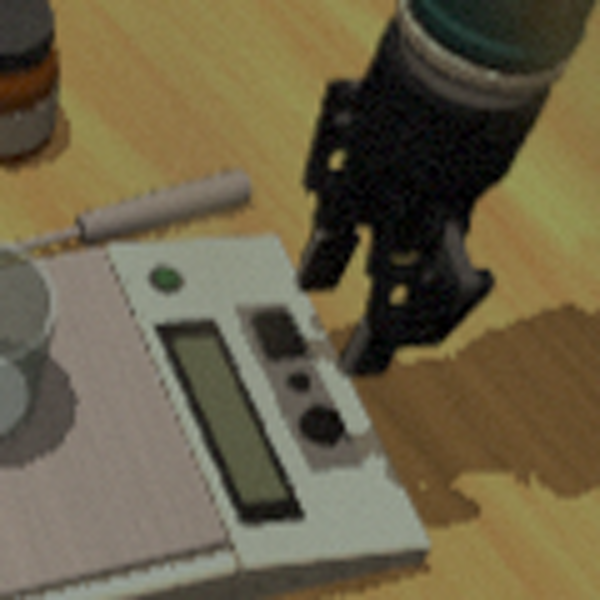

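Both keys look up. The fingertips at crop (320,275) and (365,360) are spaced like the tare and unit keys at (278,333) and (322,425). I'll centre over the row and come down.

servo_tool --twist '[[-0.03,0.03,0.02],[0,0,0],[0,0,0],[0,0,0],[0,0,0]]' --dp '[[-0.1,0.03,0.2],[0,0,0.2],[0,0,0.2],[0,0,0.15],[0,0,0]]' --claw '[-0.15,-0.15,-0.15,-0.15,-0.15]'

```text
time: 5.13
position: [0.4906, 0.0788, 0.0671]
tool_rot: [0.782, 0.614, 0.067, 0.08]
force: [-0.1, -0.3, -0.5]
width: 0.0491
```

Run:
```python
from h import *
tip()
goto(W(key(0.0,.008+.025)),Rtool(0.008))
```

```text
t 5.13 kp frame mm [ 0.14 -2.29 37.94] Fkp [-0.15 -0.32 -0.49] w 0.0491 angs(mrad) x->z 7.3 z err [-0.5  7.3] yaw 3.1
t 5.13 pos [0.4906 0.0788 0.0671] F [-0.12 -0.3  -0.51] w 0.0491
dp units [ 0.056 -0.004  0.124] mm [ 2.25 -0.14  4.96] twist units [-0.007  0.009 -0.039]
```

Height is 37.9. I'll shift +2 mm along the row and step down.

servo_tool --twist '[[0,0,-0.03],[0,0,0],[0,0,0]]' --dp '[[0.05,0,0.05],[0,0,0.05],[0,0,0]]' --claw '[-0.15,-0.15,-0.15]'

```text
time: 5.38
position: [0.4917, 0.0799, 0.0617]
tool_rot: [0.782, 0.615, 0.066, 0.079]
force: [-0.1, -0.3, -0.8]
width: 0.049
```

Run:
```python
from h import *
from plant import optics
tip()
for n,(a,b,x,y) in (("scene",(110,230,260,380)),("top",(215,315,190,323))):
    i=optics.capture(n)["img"][a:b,x:y,::-1]; cv2.imwrite(f"pics/{n}3.png",cv2.resize(i,None,fx=5,fy=5,interpolation=cv2.INTER_CUBIC))
```

```text
t 5.38 kp frame mm [-0.28 -0.91 32.51] Fkp [-0.19 -0.32 -0.76] w 0.049 angs(mrad) x->z 5.8 z err [-2.3  5.8] yaw 1.4
```

View pics/scene3.png

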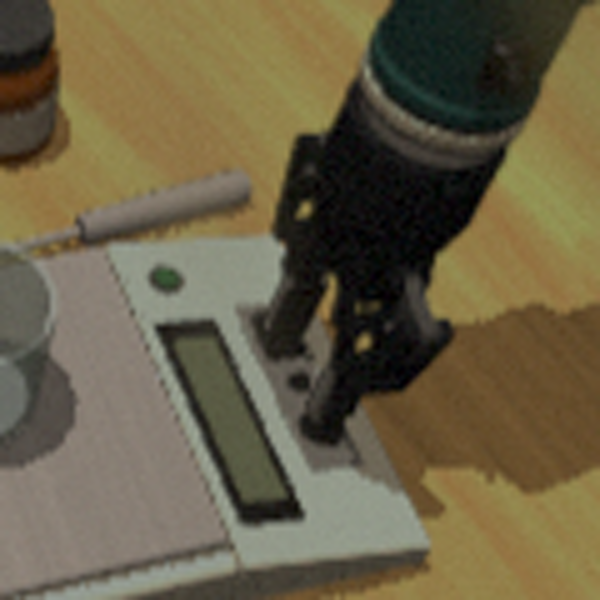

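View pics/top3.png

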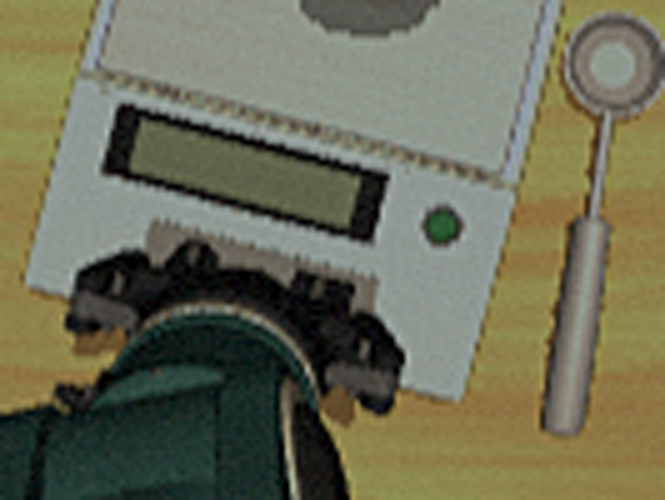

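The fingertips (scene crop (285,345) and (320,430)) are over the tare and unit keys, and the power key at (299,381) is clear between them. I'll step down with force checks.

servo_tool --twist '[[0.03,0.03,0],[0,0,0],[0,0,0]]' --dp '[[0.02,0,0.03],[0,0,0.03],[0,0,0.01]]' --claw '[-0.15,-0.15,-0.15]'

```text
time: 5.73
position: [0.4929, 0.0812, 0.06]
tool_rot: [0.782, 0.615, 0.067, 0.078]
force: [-1.5, 0.5, 1.2]
width: 0.0492
```

Run:
```python
from h import *
tip()
```

```text
t 5.73 kp frame mm [ 0.27  0.62 30.59] Fkp [-1.25  0.1   1.47] w 0.0492 angs(mrad) x->z 9.8 z err [-3.3  9.8] yaw 1.0
```

servo_tool --twist '[[0.02,0,0],[0,0,0]]' --dp '[[0,0,0.03],[0,0,0.03]]' --claw '[-0.15,-0.15]'

```text
time: 5.9
position: [0.4934, 0.0811, 0.058]
tool_rot: [0.782, 0.615, 0.067, 0.077]
force: [-2.3, -0.4, 4.8]
width: 0.0492
```

Run:
```python
from h import *
tip()
```

```text
t 5.9 kp frame mm [ 0.29  0.63 28.53] Fkp [-1.11 -0.94  5.16] w 0.0492 angs(mrad) x->z 10.1 z err [-4.9 10.1] yaw 1.2
```

servo_tool --twist '[[0.03,0,0],[0.03,0,0]]' --dp '[[0,0,0.03],[0,0,0.03]]' --claw '[-0.15,-0.15]'

```text
time: 6.07
position: [0.4939, 0.081, 0.0561]
tool_rot: [0.782, 0.615, 0.066, 0.075]
force: [-6.6, -0.6, 17.8]
width: 0.0489
```

Run:
```python
from h import *
tip()
```

```text
t 6.07 kp frame mm [ 0.42  0.63 26.57] Fkp [-2.4  -2.13 18.75] w 0.0489 angs(mrad) x->z 10.4 z err [-9.7 10.4] yaw 1.3
```

Force is 18.8 N with both keys close to or at the bottom. I'll hold and watch for drift.

servo_tool --twist '[[0,-0.02,0],[0,-0.02,0],[0,0,0],[0,0,0]]' --dp '[[0,0,0.01],[0,0,0],[0,0,0],[0,0,0]]' --claw '[-0.15,-0.15,-0.15,-0.15]'

```text
time: 6.4
position: [0.4937, 0.0811, 0.0571]
tool_rot: [0.782, 0.615, 0.064, 0.076]
force: [-2.9, -0.4, 6.0]
width: 0.0493
```

Run:
```python
from h import *
tip()
```

```text
t 6.4 kp frame mm [ 0.45  0.66 27.65] Fkp [-1.4  -1.05  6.43] w 0.0493 angs(mrad) x->z 7.9 z err [-10.7   7.9] yaw 1.5
```

It relaxes a little without a push, so I'll add a small one each row.

servo_tool --twist '[[0,-0.01,0],[0,0,0],[0,0,0],[0,0,0]]' --dp '[[0,0,0.03],[0,0,0.02],[0,0,0.02],[0,0,0.02]]' --claw '[-0.15,-0.15,-0.15,-0.15]'

```text
time: 6.73
position: [0.4939, 0.081, 0.056]
tool_rot: [0.782, 0.615, 0.064, 0.075]
force: [-6.8, -0.6, 17.2]
width: 0.0493
```

Run:
```python
from h import *
tip()
```

```text
t 6.73 kp frame mm [ 0.45  0.67 26.53] Fkp [-2.78 -2.17 18.19] w 0.0493 angs(mrad) x->z 8.0 z err [-11.7   8. ] yaw 1.6
```

servo_tool --twist '[[0,0,0],[0,0,0],[0,0,0],[0,0,0],[0,0,0],[0,0,0]]' --dp '[[0,0,0.018],[0,0,0.018],[0,0,0.018],[0,0,0.018],[0,0,0.018],[0,0,0.018]]' --claw '[-0.15,-0.15,-0.15,-0.15,-0.15,-0.15]'

```text
time: 7.23
position: [0.4939, 0.081, 0.0562]
tool_rot: [0.782, 0.615, 0.065, 0.074]
force: [-6.4, -0.6, 14.0]
width: 0.049
```

Run:
```python
from h import *
tip()
```

```text
t 7.23 kp frame mm [ 0.49  0.64 26.66] Fkp [-3.   -2.13 14.95] w 0.049 angs(mrad) x->z 10.0 z err [-12.9  10. ] yaw 1.7
```

Steady at about 15 N and the keys are near bottom. I'll hold on.

servo_tool --twist '[[0,0,0],[0,0,0],[0,0,0],[0,0,0],[0,0,0],[0,0,0],[0,0,0],[0,0,0],[0,0,0],[0,0,0],[0,0,0],[0,0,0]]' --dp '[[0,0,0.018],[0,0,0.018],[0,0,0.018],[0,0,0.018],[0,0,0.018],[0,0,0.018],[0,0,0.018],[0,0,0.018],[0,0,0.018],[0,0,0.018],[0,0,0.018],[0,0,0.018]]' --claw '[-0.15,-0.15,-0.15,-0.15,-0.15,-0.15,-0.15,-0.15,-0.15,-0.15,-0.15,-0.15]'

```text
time: 8.23
position: [0.494, 0.0809, 0.0563]
tool_rot: [0.782, 0.615, 0.065, 0.072]
force: [-5.9, -0.1, 13.9]
width: 0.0489
```

Run:
```python
from h import *
from plant import optics,monitor
tip(); s=monitor.sense();print(s["moment"])
i=optics.capture("scene")["img"][150:220,290:350,::-1]; cv2.imwrite("pics/scene4.png",cv2.resize(i,None,fx=8,fy=8,interpolation=cv2.INTER_CUBIC))
```

```text
t 8.23 kp frame mm [ 0.57  0.56 26.79] Fkp [-2.7  -1.53 14.82] w 0.0489 angs(mrad) x->z 13.8 z err [-15.2  13.8] yaw 1.8
[-0.34124128  0.77991122 -0.06853661]
```

View pics/scene4.png

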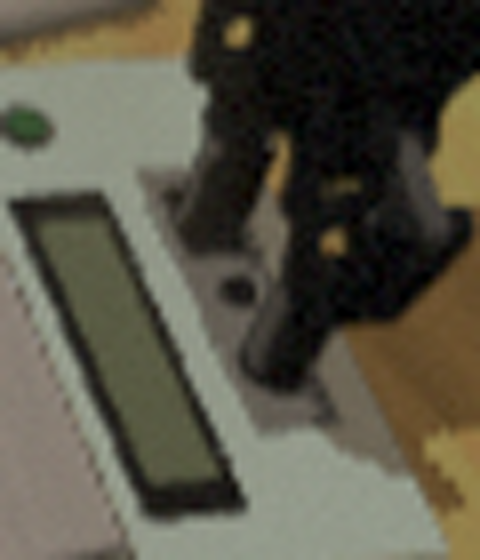

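The unit side is drifting up (tilt 14 mrad, about 0.8 mm). I'll level it and keep holding, and count the full hold from here to be safe.

servo_tool --twist '[[0,-0.08,0],[0,-0.06,0],[0,-0.03,0],[0,-0.03,0]]' --dp '[[0,0,0.018],[0,0,0.018],[0,0,0.018],[0,0,0.018]]' --claw '[-0.15,-0.15,-0.15,-0.15]'

```text
time: 8.62
position: [0.4941, 0.0812, 0.056]
tool_rot: [0.783, 0.615, 0.059, 0.076]
force: [-5.3, 0.1, 15.5]
width: 0.0493
```

Run:
```python
from h import *
tip()
```

```text
t 8.62 kp frame mm [ 0.59  0.87 26.49] Fkp [-1.81 -1.19 16.24] w 0.0493 angs(mrad) x->z -0.9 z err [-15.8  -0.9] yaw 2.0
```

Level, 16 N, both at the bottom.

servo_tool --twist '[[0,0,0],[0,0,0],[0,0,0],[0,0,0],[0,0,0],[0,0,0],[0,0,0],[0,0,0],[0,0,0],[0,0,0],[0,0,0],[0,0,0]]' --dp '[[0,0,0.018],[0,0,0.018],[0,0,0.018],[0,0,0.018],[0,0,0.018],[0,0,0.018],[0,0,0.018],[0,0,0.018],[0,0,0.018],[0,0,0.018],[0,0,0.018],[0,0,0.018]]' --claw '[-0.15,-0.15,-0.15,-0.15,-0.15,-0.15,-0.15,-0.15,-0.15,-0.15,-0.15,-0.15]'

```text
time: 9.62
position: [0.4942, 0.0811, 0.0561]
tool_rot: [0.783, 0.615, 0.06, 0.074]
force: [-4.7, -0.5, 14.4]
width: 0.0488
```

Run:
```python
from h import *
tip()
```

```text
t 9.62 kp frame mm [ 0.64  0.77 26.52] Fkp [-1.34 -1.59 14.97] w 0.0488 angs(mrad) x->z 2.8 z err [-18.1   2.8] yaw 2.4
```

servo_tool --twist '[[0,-0.01,0],[0,-0.01,0],[0,0,0],[0,0,0],[0,-0.01,0],[0,0,0],[0,0,0],[0,-0.01,0],[0,0,0],[0,0,0],[0,-0.01,0],[0,0,0],[0,0,0],[0,0,0]]' --dp '[[0,0,0.018],[0,0,0.018],[0,0,0.018],[0,0,0.018],[0,0,0.018],[0,0,0.018],[0,0,0.018],[0,0,0.018],[0,0,0.018],[0,0,0.018],[0,0,0.018],[0,0,0.018],[0,0,0.018],[0,0,0.018]]' --claw '[-0.15,-0.15,-0.15,-0.15,-0.15,-0.15,-0.15,-0.15,-0.15,-0.15,-0.15,-0.15,-0.15,-0.15]'

```text
time: 10.78
position: [0.4942, 0.0811, 0.0561]
tool_rot: [0.783, 0.615, 0.06, 0.073]
force: [-5.9, -0.1, 13.3]
width: 0.049
```

Run:
```python
from h import *
tip()
```

```text
t 10.78 kp frame mm [ 0.68  0.78 26.52] Fkp [-2.85 -1.47 14.19] w 0.049 angs(mrad) x->z 3.3 z err [-20.9   3.3] yaw 2.4
```

servo_tool --twist '[[0,0,0],[0,0,0],[0,0,0],[0,0,0],[0,0,0],[0,0,0],[0,0,0],[0,0,0],[0,0,0],[0,0,0],[0,0,0],[0,0,0]]' --dp '[[0,0,0.018],[0,0,0.018],[0,0,0.018],[0,0,0.018],[0,0,0.018],[0,0,0.018],[0,0,0.018],[0,0,0.018],[0,0,0.018],[0,0,0.018],[0,0,0.018],[0,0,0.018]]' --claw '[-0.15,-0.15,-0.15,-0.15,-0.15,-0.15,-0.15,-0.15,-0.15,-0.15,-0.15,-0.15]'

```text
time: 11.78
position: [0.4942, 0.081, 0.0562]
tool_rot: [0.783, 0.615, 0.06, 0.071]
force: [-5.5, -0.3, 13.4]
width: 0.0491
```

Run:
```python
from h import *
tip()
```

```text
t 11.78 kp frame mm [ 0.72  0.7  26.61] Fkp [-2.41 -1.57 14.23] w 0.0491 angs(mrad) x->z 7.1 z err [-23.4   7.1] yaw 2.4
```

Held for over 3 s, so I'll lift straight off.

servo_tool --twist '[[0,0,0],[0,0,0],[0,0,0],[0,0,0],[0,0,0],[0,0,0],[0,0,0],[0,0,0],[0,0,0],[0,0,0]]' --dp '[[0,0,-0.1],[0,0,-0.3],[0,0,-0.5],[0,0,-0.6],[0,0,-0.6],[0,0,-0.6],[0,0,-0.6],[0,0,-0.3],[0,0,0],[0,0,0]]' --claw '[-0.15,-0.15,-0.15,-0.15,-0.15,-0.15,-0.15,-0.15,-0.15,-0.15]'

```text
time: 12.62
position: [0.4673, 0.0867, 0.2031]
tool_rot: [0.783, 0.615, 0.061, 0.07]
force: [0.3, 0.1, -0.6]
width: 0.0492
```

Run:
```python
from h import *
from plant import optics
tip()
im={}
for n in("top","scene"):
    c=optics.capture(n);im[n]=c["img"];cv2.imwrite(f"pics/{n}5.png",c["img"][:,:,::-1])
    a=load(n)["img"];d=np.abs(c["img"].astype(int)-a).max(2)
    for nm,X in(("glass",W([.05,0,.055])),):
        pass
cv2.imwrite("pics/scene5c.png",cv2.resize(im["scene"][140:240,230:350,::-1],None,fx=6,fy=6,interpolation=cv2.INTER_CUBIC))
for n,boxes in(("top",dict(wglass=(170,225,240,295),spare=(165,215,140,190),jar=(240,285,330,380),spoon=(215,305,296,326))),("scene",dict(wglass=(150,205,230,275),spare=(245,300,275,325)))):
    A=load(n)["img"]
    for k,(a,b,x,y) in boxes.items():
        f=lambda I:cv2.cvtColor(I[a:b,x:y],cv2.COLOR_RGB2GRAY).astype(np.float32)
        s,r=cv2.phaseCorrelate(f(A),f(im[n]),cv2.createHanningWindow((y-x,b-a),cv2.CV_32F));print(n,k,np.round(s,2),round(r,2))
```

```text
t 12.62 kp frame mm [ 4.37e+00 -6.00e-02  1.76e+02] Fkp [ 0.17  0.23 -0.63] w 0.0492 angs(mrad) x->z 8.2 z err [-23.9   8.3] yaw 2.4
top wglass [ 0.07 -0.01] 0.94
top spare [-0.05  0.06] 0.93
top jar [0.04 0.57] 0.97
top spoon [ 0.06 -0.16] 0.88
scene wglass [ 0.48 -0.02] 0.99
scene spare [ 0.1  -0.07] 0.96
```

View pics/scene5c.png

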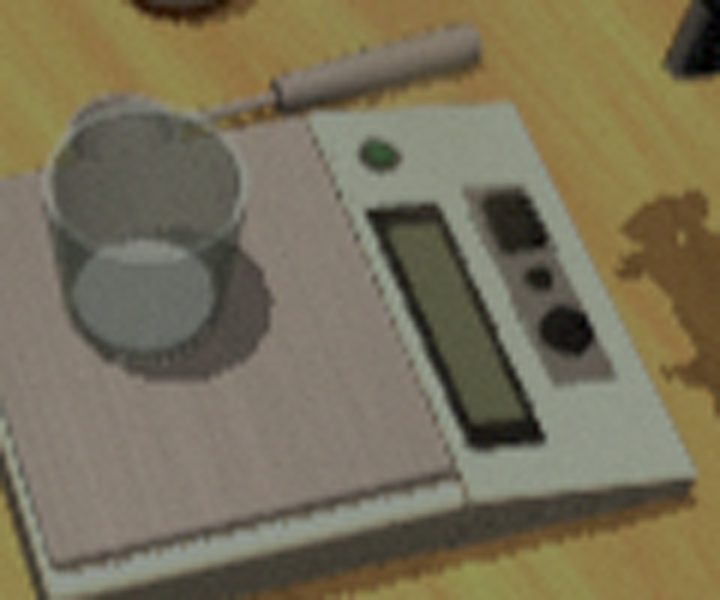

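View pics/top5.png

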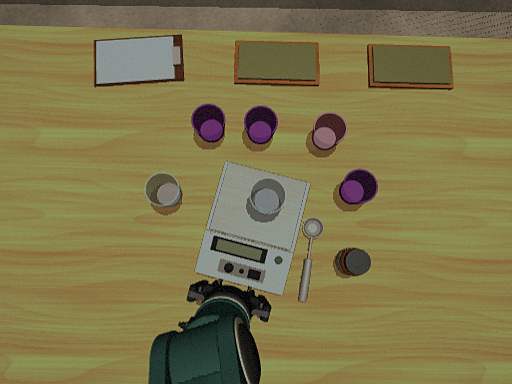

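The tare, power and unit keys (scene crop (517,220), (540,277) and (567,330)) look as they did at the start. The glasses, jar and spoon show shifts under 0.6 px, and the arm is clear, so I'll hand in.

Run:
```python
from plant import env
print(env.finish_job())
```

```text
the job is handed in; nothing more can be done
None
```

The job is done and handed in at about 12.7 s; the hand-in gave no verdict.

**What I did:** I pressed the tare key alone with the closed fingertips and let it up. It bottomed, with a peak reading of about 19 N. I then opened the fingers to 49 mm and pressed the tare and unit keys together. I held both for about 5 s, the last 3.2 s near level at 14–16 N, then lifted straight off.

**Last checks:**
- **Keys:** in the picture all three look as they did at the start. The robot gives no key travel, so I judged travel from the tool's height, tilt and force.
- **Glasses, jar and spoon:** they all stand or lie where they began. Image shifts were under 0.6 px, at most about 1–2 mm.
- **Arm:** it was well clear of everything, with the force reading back to noise level (under 1 N).

**What was not ideal:**
- **Force:** it rose to about 19 N at the most, more than the roughly 4 N (one key) or 8 N (two keys) needed, but well under the 60 N limit.
- **Early hold:** force dropped briefly to 6 N at 6.4 s, and by 8.2 s the tool had tilted 14 mrad, lifting the unit side. I levelled it and counted the hold again from 8.6 s. Tilt crept back to 7 mrad by the end, about 0.4 mm between the two keys. I estimate both stayed more than 3 mm down.

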